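# Pack the round kiln props into their carrier

## Task

Pack the four round hollow kiln props into the grey carrier, one to a bay, standing upright on its floor in order of height: the tallest in the bay next to the black handle, the shortest in the bay at the far end. Set them down gently, knock nothing over, and leave the square props and the solid round post where they stand.

Things in the scene. Friction and masses are not known exactly. Their poses are not given: they have to be found in the camera images.
- tube_100: The tallest of four round hollow kiln props: upright tube of buff fired clay, 100 mm tall, outer diameter 38 mm, 22 mm hole right through, about 170 g. Origin: centre of its underside, z up its axis. Starts on a fixed plywood board (15 mm thick, 220 x 300 mm) among other props, at least 70 mm between centres. Belongs in the bay next to the handle.
- tube_80: The second tallest of four round hollow kiln props: upright tube of buff fired clay, 80 mm tall, outer diameter 38 mm, 22 mm hole right through, about 136 g. Origin: centre of its underside, z up its axis. Starts on a fixed plywood board (15 mm thick, 220 x 300 mm) among other props, at least 70 mm between centres. Belongs in the second bay from the handle.
- tube_60: The second shortest of four round hollow kiln props: upright tube of buff fired clay, 60 mm tall, outer diameter 38 mm, 22 mm hole right through, about 102 g. Origin: centre of its underside, z up its axis. Starts on a fixed plywood board (15 mm thick, 220 x 300 mm) among other props, at least 70 mm between centres. Belongs in the third bay from the handle.
- tube_40: The shortest of four round hollow kiln props: upright tube of buff fired clay, 40 mm tall, outer diameter 38 mm, 22 mm hole right through, about 68 g. Origin: centre of its underside, z up its axis. Starts on a fixed plywood board (15 mm thick, 220 x 300 mm) among other props, at least 70 mm between centres. Belongs in the bay farthest from the handle.
- square_hollow: Look-alike that stays: an upright square tube of the same buff fired clay, 38 mm square, 22 mm square hole through it, 80 mm tall. Origin at the centre of its underside, z up. Starts on the same plywood board.
- square_solid: Look-alike that stays: an upright solid square block of the same clay, 38 mm square, 60 mm tall, no hole. Origin at the centre of its underside, z up. Starts on the same plywood board.
- round_solid: Look-alike that stays: an upright solid round post of the same clay, diameter 38 mm, 80 mm tall, flat top without a hole. Origin at the centre of its underside, z up. Starts on the bare steel table between the board and the carrier; a small clay pot 72 mm across and 55 mm tall stands near it.
- carrier: Grey tray, fixed, 248 mm (x) by 80 mm (y), black D handle (12 mm high) at its +x end. Origin: centre of underside, z up. Row of 4 bays, each 57 (x) by 72 mm inside, centres at x = +91.5 (by the handle), +30.5, -30.5, -91.5 mm, y = 0. Walls 4 mm thick, tops 12 mm up; floor 4 mm thick. Any yaw; left or right of the robot, the board on the other side.
Not all that is in view belongs to the job. Leave any orange or red look-alike of the tube_60 alone.

How it is judged (in metres and radians):
At the end, for the whole second after the job is handed in: Each round hollow prop stands upright (0.12 rad), at rest on the floor of its own bay (13 mm along, 22 mm across, under 5 mm up), tallest to shortest from the handle end; the three look-alikes stand upright within 20 mm of where they started (x of tube_100 in the frame of carrier between 0.0785 and 0.1045 m and y of tube_100 in the frame of carrier between -0.022 and 0.022 m and z of tube_100 in the frame of carrier between 0 and 0.009 m and angle between each of tube_100, tube_80, tube_60, tube_40, square_hollow, square_solid, round_solid's own z axis and vertical below 0.12 rad and linear speed of each of tube_100, tube_80, tube_60, tube_40, square_hollow, square_solid, round_solid below 0.02 m/s and angular speed of each of tube_100, tube_80, tube_60, tube_40 below 0.2 rad/s and x of tube_80 in the frame of carrier between 0.0175 and 0.0435 m and y of tube_80 in the frame of carrier between -0.022 and 0.022 m and z of tube_80 in the frame of carrier between 0 and 0.009 m and x of tube_60 in the frame of carrier between -0.0435 and -0.0175 m and y of tube_60 in the frame of carrier between -0.022 and 0.022 m and z of tube_60 in the frame of carrier between 0 and 0.009 m and x of tube_40 in the frame of carrier between -0.1045 and -0.0785 m and y of tube_40 in the frame of carrier between -0.022 and 0.022 m and z of tube_40 in the frame of carrier between 0 and 0.009 m and distance of each of square_hollow, square_solid, round_solid from where it was at the start of the episode below 0.02 m); the robot touches nothing.
It fails at once if a prop or post is knocked over (tilted more than 0.8 rad) (angle between any of tube_100, tube_80, tube_60, tube_40, square_hollow, square_solid, round_solid's own z axis and vertical above 0.8 rad).
It fails at once if a prop is dropped into the carrier (faster than 0.6 m/s within 30 mm of its underside) ((horizontal distance between tube_100 and carrier below 0.15 m and z of tube_100 in the frame of carrier below 0.03 m and linear speed of tube_100 above 0.6 m/s) or (horizontal distance between tube_80 and carrier below 0.15 m and z of tube_80 in the frame of carrier below 0.03 m and linear speed of tube_80 above 0.6 m/s) or (horizontal distance between tube_60 and carrier below 0.15 m and z of tube_60 in the frame of carrier below 0.03 m and linear speed of tube_60 above 0.6 m/s) or (horizontal distance between tube_40 and carrier below 0.15 m and z of tube_40 in the frame of carrier below 0.03 m and linear speed of tube_40 above 0.6 m/s)).
It also fails if it takes over 109 s, if anything falls off the work surface, if the arm or the gripper's body presses on something with over 40 N, if the wrist force passes 120 N, or if a joint passes its speed limit or range.

## Robot

A 6-joint arm with a two-finger parallel gripper is mounted at the origin on the work surface. World frame = base frame: x ahead of the robot, y to its left, z up, the work surface at z = 0. Lengths are in mm, angles in rad, forces in N, time in s.
With the tool pointing down it reaches from about 350 to 875 mm from the base axis. Payload 4.2 kg.
Tool frame: the origin (TCP) lies between the finger pads; the fingertips stand 25 mm ahead of it and the grasp point (between the pads) lies 6 mm ahead of it; z points along the fingers, y is the line along which they close (so a half turn about z gives the same grasp; the last joint's range is limited). The gripper opens to 85 mm and grips with 20 to 120 N. Pads are 22 mm wide; open, the fingers measure 114 mm over their backs; the gripper's body (76 mm by 85 mm) begins 54 mm behind the grasp point. The pads swing forward as they close: fully open they stand 13 mm farther back than shut.
Start: joints at [1.419, 0.385, 0.008, 0, -1.194, -0.259], TCP at [249.556, 572.993, 256.312] pointing down, gripper open.
Joint ranges: [-3.14, 3.14], [-1.21, 2.06], [-1.07, 1.41], [-3.16, 2.05], [-2.99, -0.16], [-3.1, 3.1]. Speed limits (rad/s): [2.79, 2.79, 3.14, 3.14, 3.14, 3.14].

## Interface

Orientations are given as a unit quaternion [x, y, z, w].
In Python, from bench import arm gives the robot as it stands.
- The arm moves only by the shell command python3 -m pendant 'ROWS'. ROWS is JSON, a list of rows, each a list of 7 numbers: the shift along the tool's x, y, z in m, then the turn, a rotation vector about the tool's x, y, z in degrees, then the finger opening in m, from 0 to 0.0854. In form: [[x, y, z, wx, wy, wz, fingers], ...]. A call has 1 to 12 rows; each row shifts and turns the commanded pose from where the row before left it, along the tool's axes as they then stand; what a row does not reach is not made up. A row lasts 1/10 s, in which the tool goes at most 50 mm and 8.59 degrees, less where a joint would pass 70% of its speed; a pose out of reach is approached as far as the arm can. A call is refused whole if a number of a shift passes 0.05 or a number of a turn 8.59, either way. A call with a gripper value outside its range is refused whole. The fingers move at their own pace and stop on an object; the grip force is fixed at half the most. Time passes only in rows, so rows that do not move let the fingers close. It gives the time, the measured TCP pose, the force, the opening and the grip force at its end, in the units of the state.
- arm.read_state(): the state, without advancing time (a new reading comes with each control period).
- arm.get_image(name): name is "scene" or "top" or "wrist"; returns a dict with "image" (400x640x3 uint8, red, green, blue), "fx", "fy", "cx", "cy" (pixels), "xyz" and "rotation" of the camera in the world. Camera axes: x right, y down, z forward; pixel columns grow to the right and rows downward; lengths in mm; the calibration is good to about 2 mm. A picture is of the moment at which its call begins. There is no depth.
- arm.job_done(): hands the job in; it is judged then, once.
The state is a dict: "clock": time; "joints": joint angles; "joint_vel": joint speeds; "joint_efforts": joint torques, N m; "position": TCP position; "ee_rot": TCP orientation; "contact_force": force on the tool from outside, world axes, zero at the start; "wrist_torque": the same for the moment, N m; "gripper_width": finger opening in mm; "grasp_force": force on a finger pad.
Only numpy, scipy, OpenCV 4.12 (cv2) and the standard library are available. Lean on these libraries where they do the work, as an engineer would, in place of code of your own. Each camera call takes 0.05 s, during which the arm holds its last target. There are 200 camera calls.

## Working session

There is one attempt and no reset: what is moved stays moved. The work goes in short steps, Python scripts to look and compute and a shell command to move; the robot and the scene stay as the last step left them, time stands still between calls to the robot, and variables do not carry over. Pictures are saved under pics/ and viewed, at most 15 in all, crops included, and the job is handed in when it is done.

```bash
mkdir -p pics; ls; python3 - <<'E'
from bench import arm
import cv2
for n in ("top","scene"):
    d=arm.get_image(n); cv2.imwrite(f"pics/{n}0.png",d["image"][:,:,::-1])
    print(n,d["fx"],d["fy"],d["cx"],d["cy"],d["xyz"],d["rotation"])
print(arm.read_state())
E
```

```text
pics
top 372.3100102174997 372.3100102174997 329.91889403816975 191.46280950170942 [ 416.30455865   -9.09565778 1021.33602241] [ 0.71214161 -0.69976539  0.04471252 -0.03440232]
scene 444.94128009194105 444.94128009194105 319.7235561512578 193.0148982361979 [1077.91581793  640.40635842  692.13793726] [ 0.30419329  0.8459092  -0.41239419 -0.14776706]
{'clock': 0.1, 'joints': array([ 1.41858250e+00,  3.85501922e-01,  6.72723105e-03, -4.29409838e-04,
       -1.19400711e+00, -2.58599448e-01]), 'joint_vel': array([ 0.00030796, -0.00125955,  0.00368573,  0.00353864, -0.00149143,
        0.00034042]), 'joint_efforts': array([-4.38440602e-04, -3.93317807e+01,  1.88932478e+01,  4.19797406e+00,
       -2.55128522e-03,  1.88037916e-06]), 'position': array([249.38958576, 572.55733975, 255.3045175 ]), 'ee_rot': array([ 9.78961467e-01, -2.04042693e-01, -1.46501180e-04,  1.00194326e-03]), 'contact_force': array([-0.41231205,  0.11244603,  0.48902244]), 'wrist_torque': array([ 0.03629828, -0.0330388 , -0.0267895 ]), 'grasp_force': 0.0, 'gripper_width': 85.40568380068424}
```

View pics/top0.png

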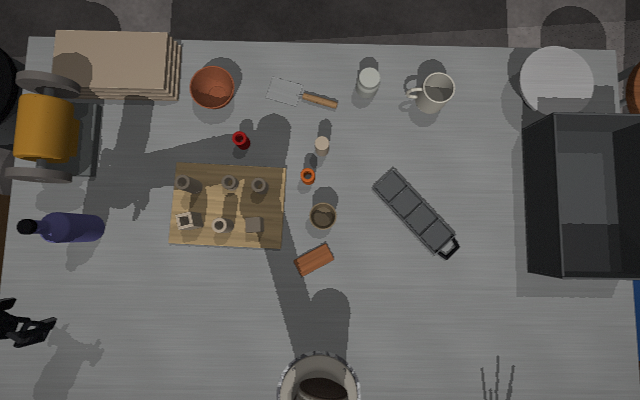

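View pics/scene0.png

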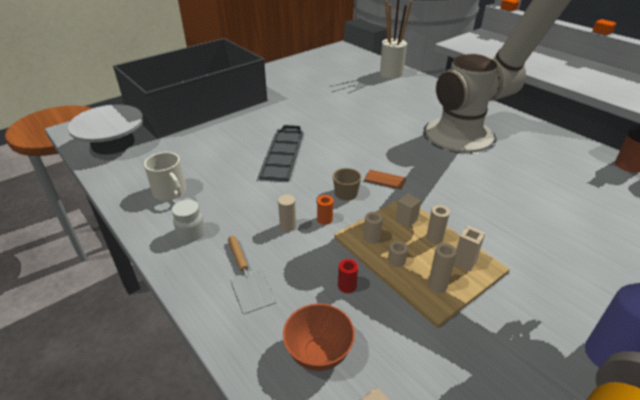

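The top view shows round hollow candidates at (182,184), (230,182), (259,185) and (219,226). The look-alikes are:
- square hollow (184,221)
- square solid (253,225)
- round solid (321,144), on the table next to it
- orange tube (307,177)
- red tube (241,140)
- clay pot (323,215)

From the scene view, I take (182,184) as the 100, (219,226) as the 80, (259,185) as the 60 and (230,182) as the 40. I'll check that with a close crop and measure.

```bash
cat > h.py <<'E'
import numpy as np, cv2
from scipy.spatial.transform import Rotation as R
from bench import arm
def ray(d,u,v):
    q=R.from_quat(d["rotation"]); r=q.apply([(u-d["cx"])/d["fx"],(v-d["cy"])/d["fy"],1]); return np.array(d["xyz"]),r
def onz(d,u,v,z):
    o,r=ray(d,u,v); return (o+r*(z-o[2])/r[2])[:2]
def proj(d,p):
    c=R.from_quat(d["rotation"]).inv().apply(np.array(p,float)-d["xyz"]); return d["fx"]*c[0]/c[2]+d["cx"],d["fy"]*c[1]/c[2]+d["cy"]
E
python3 - <<'E'
from h import *
t=arm.get_image("top"); s=arm.get_image("scene")
a=cv2.resize(t["image"][155:255,160:295],None,fx=5.5,fy=5.5,interpolation=cv2.INTER_CUBIC)
b=cv2.resize(s["image"][185:325,330:515],None,fx=4,fy=4,interpolation=cv2.INTER_CUBIC)
c=cv2.resize(t["image"][160:265,365:470],None,fx=5,fy=5,interpolation=cv2.INTER_CUBIC)
for n,i in (("ca",a),("cb",b),("cc",c)): cv2.imwrite(f"pics/{n}.png",i[:,:,::-1])
for n,(u,v),h in (("100",(182,184),100),("80",(219,226),80),("60",(259,185),60),("40",(230,182),40)):
    p=onz(t,u,v,15+h); print(n,p,proj(s,[*p,15+h]),proj(s,[*p,15]))
E
```

```text
100 [529.98884139 339.77218833] (np.float64(446.5907054172205), np.float64(245.89860236250905)) (np.float64(437.69637470375335), np.float64(282.2479952894337))
80 [429.80334467 250.42281513] (np.float64(440.42027027704955), np.float64(207.65436366844864)) (np.float64(434.37503165786484), np.float64(235.55583166991096))
60 [536.09264586 159.47073084] (np.float64(372.6651591082411), np.float64(214.17883674129416)) (np.float64(370.69431541904714), np.float64(234.8154923370577))
40 [545.10154145 238.75349905] (np.float64(396.46752940799263), np.float64(243.15891901710495)) (np.float64(394.44701940176367), np.float64(256.92826653532313))
```

View pics/ca.png

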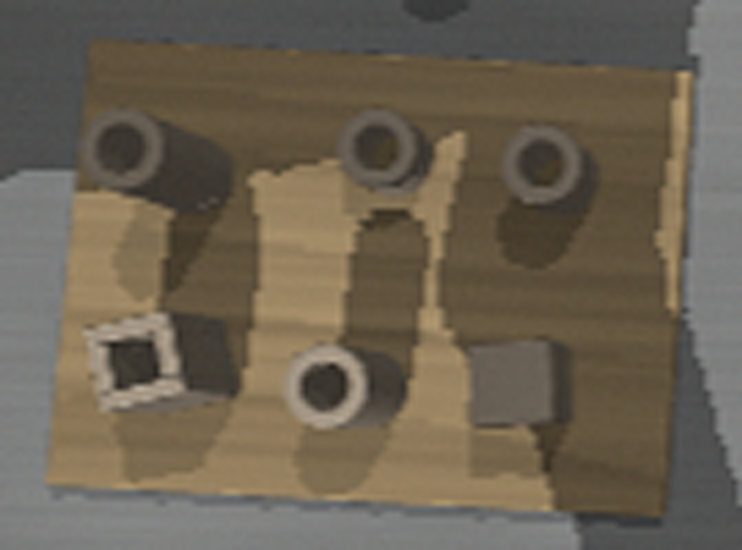

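View pics/cb.png

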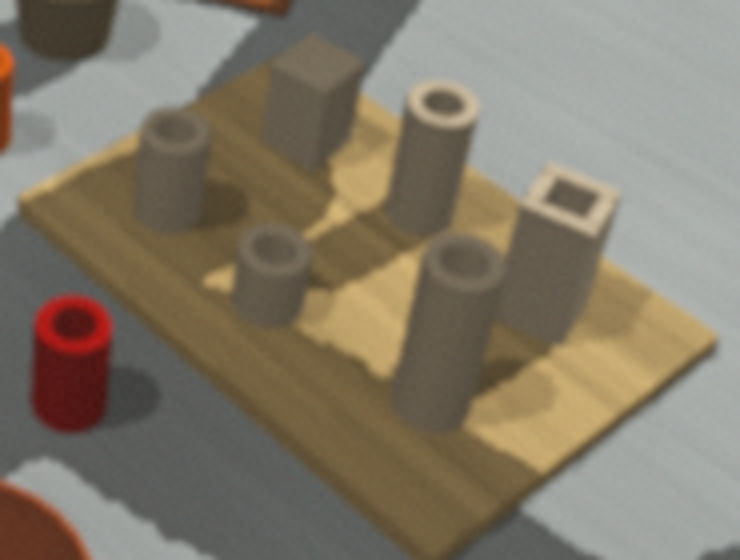

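View pics/cc.png

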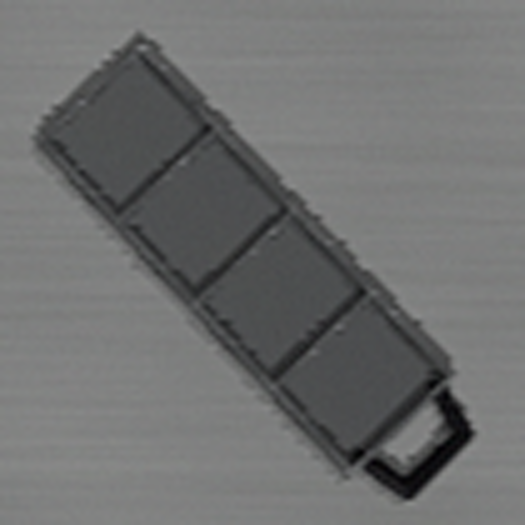

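The crops confirm the choice. The ring tops in crop ca are 100 at (124,148), 80 at (327,387), 60 at (543,164) and 40 at (379,149). The square props are at (132,362) and (512,384). The carrier rim corners in cc are (140,36), (38,137), (345,475) and (452,368), with the handle at lower right (425,450).

```bash
cat >> h.py <<'E'
C=lambda p,k,o:((p[0]+.5)/k-.5+o[0],(p[1]+.5)/k-.5+o[1])
def delta(target):   # tool-frame shift in m from the measured pose to a TCP target (mm)
    s=arm.read_state(); return R.from_quat(s["ee_rot"]).inv().apply(np.array(target)-s["position"])/1000
E
python3 - <<'E'
from h import *
t=arm.get_image("top"); s=arm.get_image("scene")
tubes={"100":(124,148),"80":(327,387),"60":(543,164),"40":(379,149)}
for n,p in tubes.items():
    h=int(n)+15; q=onz(t,*C(p,5.5,(160,155)),h); print(n,q.round(1),np.array(proj(s,[*q,h])).round(1))
c=np.array([onz(t,*C(p,5,(365,160)),12) for p in ((140,36),(38,137),(345,475),(452,368))])
print(c.round(1),[np.linalg.norm(c[i]-c[(i+1)%4]).round() for i in range(4)])
x=(c[2]+c[3]-c[0]-c[1]); x/=np.linalg.norm(x); m=c.mean(0); print(m,"yaw",np.degrees(np.arctan2(x[1],x[0])))
for n,b in (("100",91.5),("80",30.5),("60",-30.5),("40",-91.5)): print("bay",n,(m+b*x).round(1))
# automatic check by rim mask
g=cv2.cvtColor(t["image"],cv2.COLOR_RGB2GRAY)[160:265,365:470]
mk=cv2.morphologyEx((g<85).astype(np.uint8),cv2.MORPH_CLOSE,np.ones((5,5)))
k=max(cv2.findContours(mk,0,2)[0],key=cv2.contourArea); print(cv2.minAreaRect(k))
st=arm.read_state(); ty=R.from_quat(st["ee_rot"]).apply([0,1,0]); print("tool y",np.degrees(np.arctan2(ty[1],ty[0])))
E
```

```text
100 [536.1 339.8] [444.5 247.4]
80 [432.4 250.4] [439.6 208.2]
60 [537.6 161.3] [372.8 214.9]
40 [545.9 242.7] [397.7 244.4]
[[ 601.5 -194.5]
 [ 544.3 -138.4]
 [ 364.2 -304.5]
 [ 422.4 -363.6]] [np.float64(80.0), np.float64(245.0), np.float64(83.0), np.float64(246.0)]
[ 483.10377775 -250.23850331] yaw -136.98073788308983
bay 100 [ 416.2 -312.7]
bay 80 [ 460.8 -271. ]
bay 60 [ 505.4 -229.4]
bay 40 [ 550.  -187.8]
((52.50318908691406, 54.410831451416016), (105.46845245361328, 31.5723934173584), 47.04541015625)
tool y -113.53706719419431
```

```bash
python3 -m pendant '[[0,0,0,0,0,8.2,0.06],[0,0,0,0,0,8.2,0.06],[0,0,0,0,0,8.2,0.06],[0,0,0,0,0,8.2,0.06],[0,0,0,0,0,8.2,0.06],[0,0,0,0,0,8.2,0.06],[0,0,0,0,0,8.2,0.06],[0,0,0,0,0,8.2,0.06],[0,0,0,0,0,8.2,0.06],[0,0,0,0,0,8.2,0.06],[0,0,0,0,0,8.2,0.06],[0,0,0,0,0,8.2,0.06]]'
python3 -m pendant '[[0,0,0,0,0,7.5,0.06],[0,0,0,0,0,7.6,0.06],[0,0,0,0,0,0,0.06],[0,0,0,0,0,0,0.06]]'
python3 - <<'E'
from h import *
st=arm.read_state(); ty=R.from_quat(st["ee_rot"]).apply([0,1,0]); print("tool y",np.degrees(np.arctan2(ty[1],ty[0])),ty,R.from_quat(st["ee_rot"]).apply([0,0,1]))
print(st["position"],st["joints"],delta([500,240,255]))
E
```

```text
clock: 1.5
position: [249.5, 572.9, 256.2]
ee_rot: [-0.483, 0.876, -0.0, -0.0]
contact_force: [0.4, 0.0, 1.3]
gripper_width: 59.9
grasp_force: 0.0
clock: 1.9
position: [249.5, 573.0, 256.2]
ee_rot: [-0.367, 0.93, -0.0, -0.0]
contact_force: [0.6, -0.1, -0.8]
gripper_width: 60.0
grasp_force: 0.0
tool y 133.11889015489177 [-6.83514467e-01  7.29936964e-01 -3.90385438e-05] [-6.33452501e-05 -1.12798697e-04 -9.99999992e-01]
[249.54051721 572.96369366 256.24321723] [ 1.41859726e+00  3.84746498e-01  7.81459774e-03 -4.89451851e-05
 -1.19398553e+00 -2.23680897e+00] [ 0.04476571 -0.41423514  0.00126491]
```

```bash
python3 -m pendant '[[0.005,-0.045,-0.008,0,0,0,0.06],[0.005,-0.045,-0.008,0,0,0,0.06],[0.005,-0.045,-0.008,0,0,0,0.06],[0.005,-0.045,-0.008,0,0,0,0.06],[0.005,-0.045,-0.008,0,0,0,0.06],[0.005,-0.045,-0.008,0,0,0,0.06],[0.005,-0.045,-0.008,0,0,0,0.06],[0.005,-0.045,-0.008,0,0,0,0.06],[0.005,-0.045,0,0,0,0,0.06],[0,-0.01,0,0,0,0,0.06],[0,0,0,0,0,0,0.06],[0,0,0,0,0,0,0.06]]'
python3 - <<'E'
from h import *
w=arm.get_image("wrist"); cv2.imwrite("pics/w0.png",w["image"][:,:,::-1]); print({k:v for k,v in w.items() if k!="image"},arm.read_state()["position"])
for n,p,h in (("100",[536.1,339.8],115),("80",[432.4,250.4],95),("60",[537.6,161.3],75),("40",[545.9,242.7],55)): print(n,np.round(proj(w,[*p,h])))
E
```

```text
clock: 3.1
position: [499.2, 239.0, 320.1]
ee_rot: [-0.367, 0.93, 0.0, -0.0]
contact_force: [-1.0, 0.4, -0.5]
gripper_width: 59.8
grasp_force: 0.0
{'fx': 295.6448013793142, 'fy': 295.6448013793142, 'cx': 321.1069501943229, 'cy': 204.6181753374538, 'xyz': array([446.7437842, 189.7372636, 438.6819443]), 'rotation': array([0.39428165, 0.90759453, 0.13261273, 0.05681561])} [498.91713472 239.42728464 320.14272558]
100 [361. 261.]
80 [368. 145.]
60 [253. 157.]
40 [299. 201.]
```

View pics/w0.png

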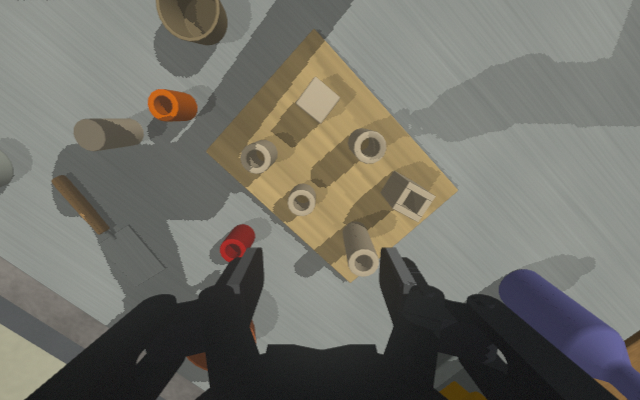

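The wrist view shows ring tops near 100 (362,262), 80 (370,147), 60 (259,157) and 40 (301,203), which matches the predictions within a few px. I'll refine the circles.

```bash
python3 - <<'E'
from h import *
w=arm.get_image("wrist"); im=w["image"]
o=(225,130); k=4; cr=cv2.resize(im[130:280,225:405],None,fx=k,fy=k,interpolation=cv2.INTER_CUBIC); 
for n,p,h in (("100",[536.1,339.8],115),("80",[432.4,250.4],95),("60",[537.6,161.3],75),("40",[545.9,242.7],55)):
    pts=np.array([[(np.array(proj(w,[p[0]+19*np.cos(a),p[1]+19*np.sin(a),h]))-o+.5)*k-.5] for a in np.linspace(0,6.28,40)]).astype(int)
    cv2.polylines(cr,[pts],True,(0,255,0),1)
cv2.imwrite("pics/w1.png",cr[:,:,::-1])
E
```

```text
(no output)
```

View pics/w1.png

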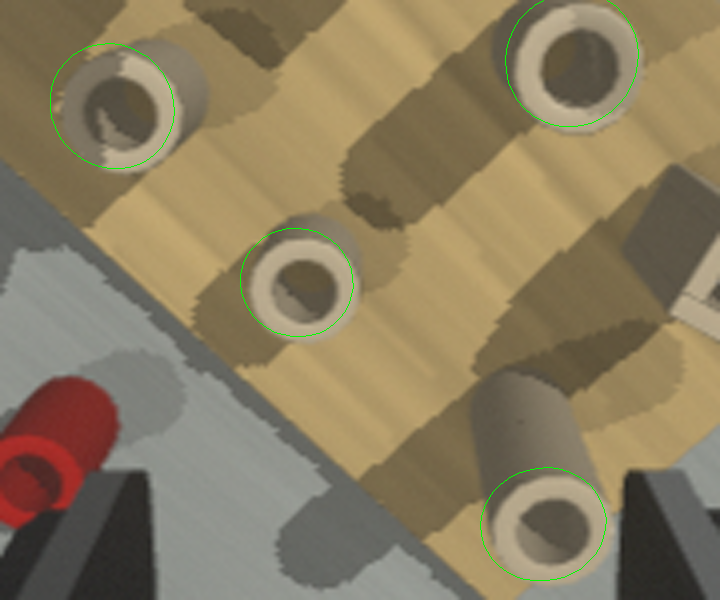

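The overlay shows ring centres at 60 (120,111), 40 (304,287), 100 (549,529) and 80 (577,68), all 1–2 px from the top-camera estimate.

```bash
python3 - <<'E'
from h import *
w=arm.get_image("wrist")
T={"100":(536.1,339.8),"80":(432.4,250.4),"60":(537.6,161.3),"40":(545.9,242.7)}
for n,p in {"100":(549,529),"80":(577,68),"60":(120,111),"40":(304,287)}.items():
    q=onz(w,*C(p,4,(225,130)),15+int(n)); m=(q+T[n])/2; g={"100":65,"80":55,"60":40,"40":30}[n]
    tcp=[*m,15+g+6]; print(n,q.round(1),m.round(1),"shift from here",delta(tcp).round(4))
E
```

```text
100 [535.7 342.3] [535.9 341. ] shift from here [-0.0963  0.0486  0.2343]
80 [432.9 253.3] [432.6 251.8] shift from here [0.04   0.054  0.2443]
60 [536.8 164. ] [537.2 162.7] shift from here [ 0.0246 -0.0826  0.2593]
40 [545.1 245.6] [545.5 244.1] shift from here [-0.0371 -0.0288  0.2693]
```

```bash
python3 -m pendant '[[-0.019,-0.015,0,0,0,0,0.06],[-0.018,-0.014,0,0,0,0,0.06],[0,0,0.04,0,0,0,0.06],[0,0,0.04,0,0,0,0.06],[0,0,0.04,0,0,0,0.06],[0,0,0.04,0,0,0,0.06],[0,0,0.03,0,0,0,0.06],[0,0,0.03,0,0,0,0.06],[0,0,0.02,0,0,0,0.06],[0,0,0.015,0,0,0,0.06],[0,0,0.014,0,0,0,0.06],[0,0,0,0,0,0,0.06]]'
python3 -m pendant '[[0,0,0,0,0,0,0.05],[0,0,0,0,0,0,0.045],[0,0,0,0,0,0,0.04],[0,0,0,0,0,0,0.035],[0,0,0,0,0,0,0.03],[0,0,0,0,0,0,0.03],[0,0,0,0,0,0,0.03]]'
python3 - <<'E'
from h import *
w=arm.get_image("wrist"); cv2.imwrite("pics/w2.png",w["image"][:,:,::-1]);
E
```

```text
clock: 4.45
position: [544.9, 242.7, 49.3]
ee_rot: [-0.367, 0.93, -0.0, -0.002]
contact_force: [-0.7, -0.6, 0.2]
gripper_width: 59.8
grasp_force: 0.0
clock: 5.15
position: [547.0, 243.1, 52.7]
ee_rot: [-0.366, 0.93, 0.0, 0.001]
contact_force: [-1.3, 0.8, 5.6]
gripper_width: 35.3
grasp_force: 60.2
```

View pics/w2.png

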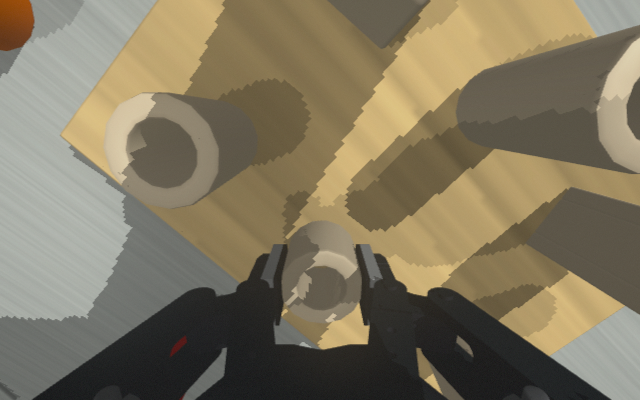

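The 40 sits between the pads, with its ring top at (323,286). Next I'll lift it and check the hold and its offset in the tool.

```bash
python3 -m pendant '[[0,0,-0.01,0,0,0,0.03],[0,0,-0.02,0,0,0,0.03],[0,0,-0.04,0,0,0,0.03],[0,0,-0.04,0,0,0,0.03],[0,0,-0.04,0,0,0,0.03],[0,0,-0.03,0,0,0,0.03],[0,0,0,0,0,0,0.03]]'
python3 - <<'E'
from h import *
w=arm.get_image("wrist"); im=w["image"]; cv2.imwrite("pics/w3.png",cv2.resize(im[200:350,240:400],None,fx=4,fy=4)[:,:,::-1])
s=arm.read_state(); p=s["position"]; print(p,proj(w,p+[0,0,-6]),proj(w,[p[0],p[1],p[2]+2]), "to bay40 hover",delta([550,-187.8,200]), s["joints"])
E
```

```text
clock: 5.9
position: [548.3, 243.5, 237.2]
ee_rot: [-0.366, 0.93, 0.001, 0.005]
contact_force: [-1.7, 0.1, 0.0]
gripper_width: 34.8
grasp_force: 59.9
[546.90899371 242.90913604 234.15428238] (np.float64(322.2607116392557), np.float64(269.0422748560116)) (np.float64(322.30807074219075), np.float64(277.8849743925296)) to bay40 hover [ 0.2913634  -0.31736975  0.03271447] [ 6.88295227e-01  3.53498743e-01 -9.71678762e-02  9.41258035e-06
 -1.11481214e+00 -1.50953821e+00]
```

View pics/w3.png

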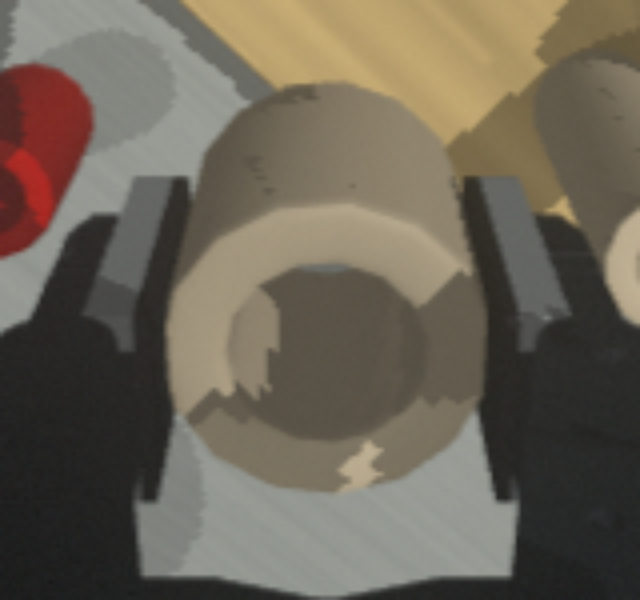

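Held upright, with the ring centre at crop (327,348). Next I'll carry it to the far-end bay.

```bash
python3 -m pendant '[[0.012,-0.013,0,0,0,0,0.03],[0.024,-0.026,0,0,0,0,0.03],[0.031,-0.034,0,0,0,0,0.03],[0.031,-0.034,0,0,0,0,0.03],[0.031,-0.034,0,0,0,0,0.03],[0.031,-0.034,0,0,0,0,0.03],[0.031,-0.034,0,0,0,0,0.03],[0.031,-0.034,0,0,0,0,0.03],[0.031,-0.034,0,0,0,0,0.03],[0.022,-0.024,0,0,0,0,0.03],[0.012,-0.012,0,0,0,0,0.03],[0.004,-0.004,0,0,0,0,0.03]]'
python3 -m pendant '[[0,0,0,0,0,0,0.03],[0,0,0,0,0,0,0.03]]'
python3 - <<'E'
from h import *
w=arm.get_image("wrist"); im=w["image"]; cv2.imwrite("pics/w4.png",im[:,:,::-1])
p=arm.read_state()["position"]; print(p, delta([550,-187.8,200]))
m=np.array([483.1,-250.2]); a=np.radians(-137); x=np.array([np.cos(a),np.sin(a)]); y=np.array([-x[1],x[0]])
for sx in(-124,124):
  for sy in (-40,40): print(sx,sy,np.round(proj(w,[*(m+sx*x+sy*y),12])))
E
```

```text
clock: 7.15
position: [547.6, -190.0, 229.3]
ee_rot: [-0.365, 0.931, 0.001, -0.002]
contact_force: [0.1, -0.1, -1.0]
gripper_width: 35.7
grasp_force: 59.9
clock: 7.35
position: [548.9, -187.1, 230.6]
ee_rot: [-0.366, 0.93, 0.0, -0.001]
contact_force: [0.3, 0.4, -0.4]
gripper_width: 35.0
grasp_force: 59.9
[ 549.14766654 -186.82114342  230.90881202] [ 2.99460078e-05 -1.32336336e-03  3.09077192e-02]
-124 -40 [353. 208.]
-124 40 [286. 208.]
124 -40 [361. -40.]
124 40 [277. -40.]
```

View pics/w4.png

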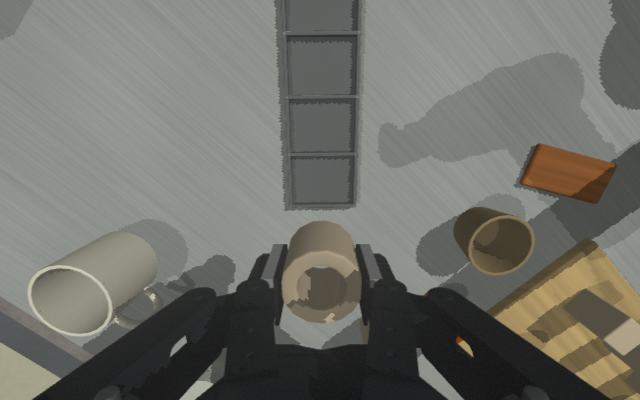

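The carrier end shows at (286–355, 209), against a prediction of (286–353, 208). The tube sits about 3 mm toward tool −x, so I'll correct for that and lower it.

```bash
python3 -m pendant '[[0.003,-0.001,0.02,0,0,0,0.03],[0,0,0.035,0,0,0,0.03],[0,0,0.035,0,0,0,0.03],[0,0,0.03,0,0,0,0.03],[0,0,0.02,0,0,0,0.03],[0,0,0.015,0,0,0,0.03],[0,0,0.01,0,0,0,0.03],[0,0,0.008,0,0,0,0.03],[0,0,0.006,0,0,0,0.03],[0,0,0.003,0,0,0,0.03],[0,0,0,0,0,0,0.03],[0,0,0,0,0,0,0.03]]'
python3 -m pendant '[[0,0,0.002,0,0,0,0.03],[0,0,0.002,0,0,0,0.03],[0,0,0.002,0,0,0,0.03],[0,0,0,0,0,0,0.03]]'
```

```text
clock: 8.6
position: [548.2, -190.5, 49.8]
ee_rot: [-0.366, 0.931, -0.0, 0.0]
contact_force: [0.1, -0.7, -1.5]
gripper_width: 35.3
grasp_force: 60.0
clock: 9.0
position: [547.6, -190.4, 43.0]
ee_rot: [-0.366, 0.931, 0.0, -0.0]
contact_force: [0.3, 1.2, -0.7]
gripper_width: 35.5
grasp_force: 60.0
```

```bash
python3 -m pendant '[[0,0,0.001,0,0,0,0.03],[0,0,0.001,0,0,0,0.03],[0,0,0,0,0,0,0.03]]'
```

```text
clock: 9.3
position: [547.9, -190.5, 41.7]
ee_rot: [-0.366, 0.93, -0.0, 0.0]
contact_force: [-0.9, 0.1, 2.4]
gripper_width: 35.5
grasp_force: 60.3
```

```bash
python3 -m pendant '[[0,0,0.001,0,0,0,0.036],[0,0,0,0,0,0,0.04],[0,0,0,0,0,0,0.045],[0,0,0,0,0,0,0.05],[0,0,0,0,0,0,0.056],[0,0,0,0,0,0,0.06],[0,0,0,0,0,0,0.06],[0,0,-0.02,0,0,0,0.06],[0,0,-0.03,0,0,0,0.06],[0,0,-0.04,0,0,0,0.06],[0,0,-0.04,0,0,0,0.06],[0,0,-0.05,0,0,0,0.06]]'
python3 - <<'E'
from h import *
s=arm.read_state(); print(s["position"],delta([537.2,162.7,240]))
w=arm.get_image("wrist"); im=w["image"]; cv2.imwrite("pics/w5.png",cv2.resize(im[60:340,220:420],None,fx=2.1,fy=2.1)[:,:,::-1])
E
```

```text
clock: 10.5
position: [546.8, -190.2, 220.6]
ee_rot: [-0.366, 0.931, 0.001, -0.001]
contact_force: [0.9, -0.5, -0.4]
gripper_width: 60.5
grasp_force: 0.0
[ 546.75333857 -190.228138    220.6439379 ] [-0.23343935  0.26488973 -0.01907084]
```

View pics/w5.png

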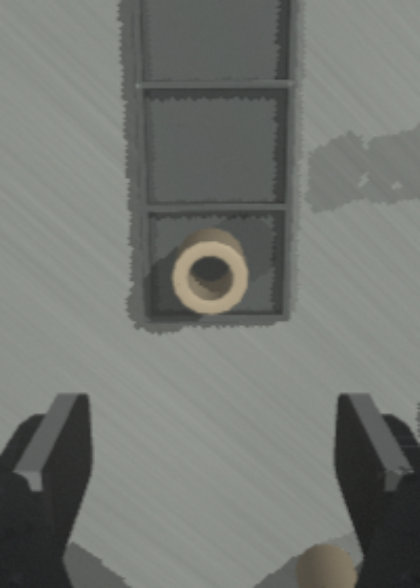

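Tube 40 is upright in the end bay, ring at crop (211,277). Next is the 60.

```bash
python3 - <<'E'
from h import *
w=arm.get_image("wrist"); q=onz(w,*C((211,277),2.1,(220,60)),44); a=np.radians(-137); x=np.array([np.cos(a),np.sin(a)]); y=np.array([-x[1],x[0]])
d=q-[483.1,-250.2]; print(q,"carrier frame",d@x,d@y)
E
python3 -m pendant '[[-0.010,0.012,-0.005,0,0,0,0.06],[-0.020,0.022,-0.005,0,0,0,0.06],[-0.025,0.028,-0.005,0,0,0,0.06],[-0.025,0.028,-0.005,0,0,0,0.06],[-0.025,0.028,0,0,0,0,0.06],[-0.025,0.028,0,0,0,0,0.06],[-0.025,0.028,0,0,0,0,0.06],[-0.025,0.028,0,0,0,0,0.06],[-0.025,0.028,0,0,0,0,0.06],[-0.020,0.022,0,0,0,0,0.06],[-0.009,0.010,0,0,0,0,0.06],[-0.002,0.003,0,0,0,0,0.06]]'
python3 -m pendant '[[0,0,0,0,0,0,0.06],[0,0,0,0,0,0,0.06]]'
python3 - <<'E'
from h import *
print(delta([537.2,162.7,61]))
E
```

```text
[ 558.67936426 -190.01609398] carrier frame -96.32057302728498 7.529280029612821
clock: 11.8
position: [539.2, 165.7, 239.3]
ee_rot: [-0.367, 0.93, -0.0, -0.001]
contact_force: [0.1, 0.2, 0.9]
gripper_width: 60.2
grasp_force: 0.0
clock: 12.0
position: [539.7, 163.3, 240.1]
ee_rot: [-0.366, 0.931, -0.0, -0.0]
contact_force: [0.1, 0.4, 0.4]
gripper_width: 60.0
grasp_force: 0.0
[0.00213206 0.00124789 0.17905682]
```

```bash
python3 -m pendant '[[0,0.001,0.03,0,0,0,0.06],[0,0,0.04,0,0,0,0.06],[0,0,0.04,0,0,0,0.06],[0,0,0.03,0,0,0,0.06],[0,0,0.02,0,0,0,0.06],[0,0,0.01,0,0,0,0.06],[0,0,0.009,0,0,0,0.06],[0,0,0,0,0,0,0.06],[0,0,0,0,0,0,0.052],[0,0,0,0,0,0,0.045],[0,0,0,0,0,0,0.04],[0,0,0,0,0,0,0.035]]'
python3 -m pendant '[[0,0,0,0,0,0,0.03],[0,0,0,0,0,0,0.03],[0,0,0,0,0,0,0.03],[0,0,0,0,0,0,0.03]]'
python3 -m pendant '[[0,0,-0.01,0,0,0,0.03],[0,0,-0.02,0,0,0,0.03],[0,0,-0.04,0,0,0,0.03],[0,0,-0.04,0,0,0,0.03],[0,0,-0.04,0,0,0,0.03],[0,0,-0.03,0,0,0,0.03],[0,0,-0.02,0,0,0,0.03],[0,0,0,0,0,0,0.03],[0,0,0,0,0,0,0.03]]'
python3 - <<'E'
from h import *
w=arm.get_image("wrist"); im=w["image"]; cv2.imwrite("pics/w6.png",cv2.resize(im[200:350,240:400],None,fx=4,fy=4)[:,:,::-1])
print(arm.read_state()["position"],delta([505.4,-229.4,240]))
E
```

```text
clock: 13.2
position: [539.8, 165.4, 62.4]
ee_rot: [-0.366, 0.93, 0.0, 0.001]
contact_force: [-0.3, -0.4, 3.8]
gripper_width: 36.2
grasp_force: 50.9
clock: 13.6
position: [539.8, 165.4, 62.4]
ee_rot: [-0.366, 0.93, 0.0, 0.001]
contact_force: [-1.8, -0.2, 6.0]
gripper_width: 36.0
grasp_force: 59.3
clock: 14.5
position: [538.7, 164.9, 260.9]
ee_rot: [-0.366, 0.931, 0.0, -0.0]
contact_force: [0.1, -0.4, -0.4]
gripper_width: 36.0
grasp_force: 60.0
[538.39748066 164.74422901 259.98480737] [ 0.29263618 -0.26606107  0.02033403]
```

View pics/w6.png

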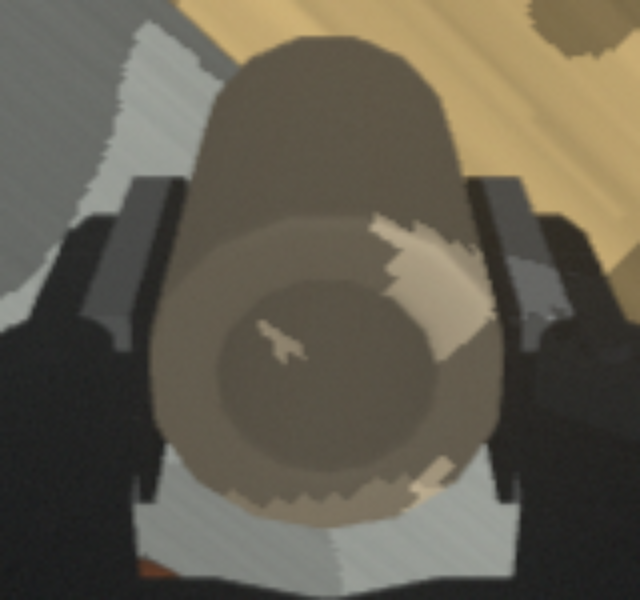

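The 60 is held upright and centred, with its ring at crop (327,370). Next I'll carry it to the third bay.

```bash
python3 -m pendant '[[0.011,-0.010,0,0,0,0,0.03],[0.022,-0.020,0,0,0,0,0.03],[0.032,-0.029,0,0,0,0,0.03],[0.032,-0.029,0,0,0,0,0.03],[0.032,-0.029,0,0,0,0,0.03],[0.032,-0.029,0,0,0,0,0.03],[0.032,-0.029,0,0,0,0,0.03],[0.032,-0.029,0,0,0,0,0.03],[0.032,-0.029,0,0,0,0,0.03],[0.022,-0.020,0,0,0,0,0.03],[0.011,-0.010,0,0,0,0,0.03],[0.003,-0.003,0,0,0,0,0.03]]'
python3 -m pendant '[[0,0,0,0,0,0,0.03],[0,0,0,0,0,0,0.03],[0,0,0,0,0,0,0.03]]'
python3 - <<'E'
from h import *
print(delta([505.4,-229.4,51.4]))
E
```

```text
clock: 15.75
position: [505.1, -230.8, 260.1]
ee_rot: [-0.365, 0.931, 0.001, -0.001]
contact_force: [-1.0, 0.0, -0.2]
gripper_width: 35.8
grasp_force: 60.0
clock: 16.05
position: [506.4, -228.2, 261.3]
ee_rot: [-0.367, 0.93, 0.0, 0.0]
contact_force: [-0.2, 0.2, -0.5]
gripper_width: 35.8
grasp_force: 60.0
[ 0.00157082 -0.00025503  0.20993048]
```

```bash
python3 -m pendant '[[0.001,0,0.02,0,0,0,0.03],[0,0,0.04,0,0,0,0.03],[0,0,0.04,0,0,0,0.03],[0,0,0.035,0,0,0,0.03],[0,0,0.025,0,0,0,0.03],[0,0,0.015,0,0,0,0.03],[0,0,0.012,0,0,0,0.03],[0,0,0.008,0,0,0,0.03],[0,0,0.006,0,0,0,0.03],[0,0,0.003,0,0,0,0.03],[0,0,0,0,0,0,0.03],[0,0,0,0,0,0,0.03]]'
python3 -m pendant '[[0,0,0.002,0,0,0,0.03],[0,0,0.0015,0,0,0,0.03],[0,0,0.001,0,0,0,0.03],[0,0,0,0,0,0,0.03],[0,0,0,0,0,0,0.03]]'
```

```text
clock: 17.25
position: [505.8, -230.1, 57.9]
ee_rot: [-0.366, 0.931, -0.0, 0.001]
contact_force: [-0.2, -0.4, -0.7]
gripper_width: 36.0
grasp_force: 60.0
clock: 17.75
position: [505.4, -230.0, 52.8]
ee_rot: [-0.366, 0.931, 0.0, -0.0]
contact_force: [0.2, 0.2, -0.4]
gripper_width: 36.1
grasp_force: 60.0
```

```bash
python3 -m pendant '[[0,0,0.001,0,0,0,0.03],[0,0,0.001,0,0,0,0.03],[0,0,0,0,0,0,0.03],[0,0,0,0,0,0,0.03]]'
```

```text
clock: 18.15
position: [505.5, -230.0, 51.4]
ee_rot: [-0.366, 0.93, -0.0, 0.0]
contact_force: [-1.9, 0.5, 5.7]
gripper_width: 35.8
grasp_force: 60.5
```

Contact shows a 5.7 N rise, so I'll release, retreat and head for the 80.

```bash
python3 -m pendant '[[0,0,0,0,0,0,0.036],[0,0,0,0,0,0,0.04],[0,0,0,0,0,0,0.045],[0,0,0,0,0,0,0.05],[0,0,0,0,0,0,0.056],[0,0,0,0,0,0,0.06],[0,0,0,0,0,0,0.06],[0,0,-0.02,0,0,0,0.06],[0,0,-0.04,0,0,0,0.06],[0,0,-0.05,0,0,0,0.06],[0,0,-0.05,0,0,0,0.06],[0,0,-0.05,0,0,0,0.06]]'
python3 -m pendant '[[0,0,0,0,0,0,0.06],[0,0,0,0,0,0,0.06]]'
python3 - <<'E'
from h import *
s=arm.read_state(); print(s["position"],delta([432.6,251.8,260]))
E
```

```text
clock: 19.35
position: [505.0, -229.9, 262.9]
ee_rot: [-0.366, 0.931, -0.0, 0.0]
contact_force: [1.2, -0.0, 0.3]
gripper_width: 60.1
grasp_force: 0.0
clock: 19.55
position: [505.7, -229.8, 262.3]
ee_rot: [-0.366, 0.931, -0.001, 0.002]
contact_force: [-0.2, 0.4, -0.7]
gripper_width: 60.0
grasp_force: 0.0
[ 505.70800038 -229.84654435  262.27554154] [-0.27468449  0.40234028  0.00202156]
```

```bash
python3 -m pendant '[[-0.010,0.015,0,0,0,0,0.06],[-0.020,0.029,0,0,0,0,0.06],[-0.028,0.041,0,0,0,0,0.06],[-0.028,0.041,0,0,0,0,0.06],[-0.028,0.041,0,0,0,0,0.06],[-0.028,0.041,0,0,0,0,0.06],[-0.028,0.041,0,0,0,0,0.06],[-0.028,0.041,0,0,0,0,0.06],[-0.028,0.041,0,0,0,0,0.06],[-0.028,0.041,0,0,0,0,0.06],[-0.016,0.022,0,0,0,0,0.06],[-0.007,0.008,0,0,0,0,0.06]]'
python3 -m pendant '[[0,0,0,0,0,0,0.06],[0,0,0,0,0,0,0.06],[0,0,0,0,0,0,0.06]]'
python3 - <<'E'
from h import *
print(delta([432.6,251.8,76]))
E
```

```text
clock: 20.75
position: [433.0, 254.9, 258.7]
ee_rot: [-0.368, 0.93, -0.001, -0.002]
contact_force: [0.7, -1.0, -0.7]
gripper_width: 60.5
grasp_force: 0.0
clock: 21.05
position: [434.2, 251.6, 260.4]
ee_rot: [-0.365, 0.931, -0.0, -0.001]
contact_force: [0.4, 0.4, -0.5]
gripper_width: 60.2
grasp_force: 0.0
[0.0008171  0.00125317 0.1844133 ]
```

```bash
python3 -m pendant '[[-0.001,0.001,0.03,0,0,0,0.06],[0,0,0.04,0,0,0,0.06],[0,0,0.04,0,0,0,0.06],[0,0,0.03,0,0,0,0.06],[0,0,0.02,0,0,0,0.06],[0,0,0.014,0,0,0,0.06],[0,0,0.01,0,0,0,0.06],[0,0,0,0,0,0,0.06],[0,0,0,0,0,0,0.052],[0,0,0,0,0,0,0.045],[0,0,0,0,0,0,0.04],[0,0,0,0,0,0,0.035]]'
python3 -m pendant '[[0,0,0,0,0,0,0.03],[0,0,0,0,0,0,0.03],[0,0,0,0,0,0,0.03],[0,0,0,0,0,0,0.03]]'
python3 -m pendant '[[0,0,-0.01,0,0,0,0.03],[0,0,-0.02,0,0,0,0.03],[0,0,-0.04,0,0,0,0.03],[0,0,-0.04,0,0,0,0.03],[0,0,-0.04,0,0,0,0.03],[0,0,-0.03,0,0,0,0.03],[0,0,-0.02,0,0,0,0.03],[0,0,0,0,0,0,0.03],[0,0,0,0,0,0,0.03]]'
python3 - <<'E'
from h import *
w=arm.get_image("wrist"); im=w["image"]; cv2.imwrite("pics/w7.png",cv2.resize(im[200:350,240:400],None,fx=4,fy=4)[:,:,::-1])
p=arm.read_state()["position"]; print(p,proj(w,p+[0,0,19]),delta([460.8,-271,260]))
E
```

```text
clock: 22.25
position: [434.7, 254.9, 77.9]
ee_rot: [-0.366, 0.93, 0.0, 0.001]
contact_force: [-0.2, 0.1, 4.4]
gripper_width: 37.2
grasp_force: 59.9
clock: 22.65
position: [434.7, 254.9, 78.0]
ee_rot: [-0.366, 0.93, 0.0, 0.001]
contact_force: [-1.4, -0.9, 6.6]
gripper_width: 36.8
grasp_force: 60.0
clock: 23.55
position: [433.6, 254.1, 276.3]
ee_rot: [-0.366, 0.931, 0.0, -0.0]
contact_force: [-1.1, -0.2, -1.8]
gripper_width: 37.2
grasp_force: 60.3
[433.34818889 253.80717527 275.46327493] (np.float64(321.21441881704106), np.float64(305.8332819899249)) [ 0.33740483 -0.40288286  0.0160831 ]
```

View pics/w7.png

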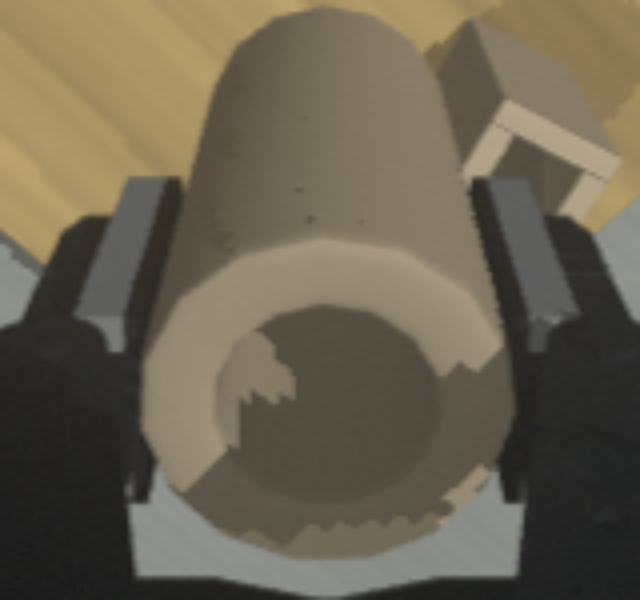

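The 80 is held upright and centred, ring at crop (328,400). Next is the second bay.

```bash
python3 -m pendant '[[0.012,-0.014,0,0,0,0,0.03],[0.024,-0.028,0,0,0,0,0.03],[0.031,-0.037,0,0,0,0,0.03],[0.031,-0.037,0,0,0,0,0.03],[0.031,-0.037,0,0,0,0,0.03],[0.031,-0.037,0,0,0,0,0.03],[0.031,-0.037,0,0,0,0,0.03],[0.031,-0.037,0,0,0,0,0.03],[0.031,-0.037,0,0,0,0,0.03],[0.031,-0.037,0,0,0,0,0.03],[0.024,-0.028,0,0,0,0,0.03],[0.016,-0.021,0,0,0,0,0.03]]'
python3 -m pendant '[[0.009,-0.012,0,0,0,0,0.03],[0.004,-0.004,0,0,0,0,0.03],[0,0,0,0,0,0,0.03],[0,0,0,0,0,0,0.03],[0,0,0,0,0,0,0.03]]'
python3 - <<'E'
from h import *
print(delta([460.8,-271,67]))
E
```

```text
clock: 24.8
position: [459.1, -252.3, 275.0]
ee_rot: [-0.365, 0.931, 0.001, -0.002]
contact_force: [-0.1, -0.2, -1.3]
gripper_width: 37.2
grasp_force: 60.3
clock: 25.3
position: [462.3, -269.1, 277.0]
ee_rot: [-0.367, 0.93, 0.0, 0.0]
contact_force: [-0.3, -0.2, -1.8]
gripper_width: 37.4
grasp_force: 60.3
[ 0.00238496 -0.00035511  0.20995327]
```

```bash
python3 -m pendant '[[0.001,0,0.02,0,0,0,0.03],[0,0,0.04,0,0,0,0.03],[0,0,0.04,0,0,0,0.03],[0,0,0.035,0,0,0,0.03],[0,0,0.025,0,0,0,0.03],[0,0,0.015,0,0,0,0.03],[0,0,0.012,0,0,0,0.03],[0,0,0.008,0,0,0,0.03],[0,0,0.006,0,0,0,0.03],[0,0,0.003,0,0,0,0.03],[0,0,0,0,0,0,0.03],[0,0,0,0,0,0,0.03]]'
python3 -m pendant '[[0,0,0.002,0,0,0,0.03],[0,0,0.0015,0,0,0,0.03],[0,0,0.001,0,0,0,0.03],[0,0,0.001,0,0,0,0.03],[0,0,0,0,0,0,0.03],[0,0,0,0,0,0,0.03]]'
```

```text
clock: 26.5
position: [461.9, -271.0, 73.4]
ee_rot: [-0.366, 0.931, -0.0, 0.001]
contact_force: [-0.1, -0.1, -0.8]
gripper_width: 37.1
grasp_force: 60.3
clock: 27.1
position: [461.5, -270.9, 67.3]
ee_rot: [-0.366, 0.931, -0.0, -0.0]
contact_force: [-0.1, 0.5, -0.1]
gripper_width: 37.1
grasp_force: 60.3
```

```bash
python3 -m pendant '[[0,0,0.001,0,0,0,0.03],[0,0,0,0,0,0,0.03],[0,0,0,0,0,0,0.03]]'
```

```text
clock: 27.4
position: [461.6, -271.0, 66.9]
ee_rot: [-0.366, 0.93, -0.0, 0.0]
contact_force: [-1.1, 1.3, 5.1]
gripper_width: 37.0
grasp_force: 60.7
```

```bash
python3 -m pendant '[[0,0,0,0,0,0,0.037],[0,0,0,0,0,0,0.04],[0,0,0,0,0,0,0.045],[0,0,0,0,0,0,0.05],[0,0,0,0,0,0,0.056],[0,0,0,0,0,0,0.06],[0,0,0,0,0,0,0.06],[0,0,-0.02,0,0,0,0.06],[0,0,-0.04,0,0,0,0.06],[0,0,-0.05,0,0,0,0.06],[0,0,-0.05,0,0,0,0.06],[0,0,-0.05,0,0,0,0.06]]'
python3 -m pendant '[[0,0,0,0,0,0,0.06],[0,0,0,0,0,0,0.06]]'
python3 - <<'E'
from h import *
s=arm.read_state(); print(s["position"],delta([535.9,341,277]))
E
```

```text
clock: 28.6
position: [461.0, -270.7, 278.4]
ee_rot: [-0.366, 0.931, -0.0, 0.0]
contact_force: [1.8, 0.0, 0.2]
gripper_width: 59.9
grasp_force: 0.0
clock: 28.8
position: [461.8, -270.8, 277.7]
ee_rot: [-0.366, 0.931, -0.001, 0.002]
contact_force: [-0.6, -0.0, -0.9]
gripper_width: 60.3
grasp_force: 0.0
[ 461.77758446 -270.80419017  277.67298878] [-0.47110837  0.39731006  0.0007537 ]
```

```bash
python3 -m pendant '[[-0.016,0.013,0,0,0,0,0.06],[-0.030,0.025,0,0,0,0,0.06],[-0.038,0.032,0,0,0,0,0.06],[-0.038,0.032,0,0,0,0,0.06],[-0.038,0.032,0,0,0,0,0.06],[-0.038,0.032,0,0,0,0,0.06],[-0.038,0.032,0,0,0,0,0.06],[-0.038,0.032,0,0,0,0,0.06],[-0.038,0.032,0,0,0,0,0.06],[-0.038,0.032,0,0,0,0,0.06],[-0.038,0.032,0,0,0,0,0.06],[-0.038,0.032,0,0,0,0,0.06]]'
python3 -m pendant '[[-0.030,0.026,0,0,0,0,0.06],[-0.013,0.011,0,0,0,0,0.06],[-0.004,0.003,0,0,0,0,0.06],[0,0,0,0,0,0,0.06],[0,0,0,0,0,0,0.06],[0,0,0,0,0,0,0.06]]'
python3 - <<'E'
from h import *
print(arm.read_state()["position"],delta([535.9,341,86]))
E
```

```text
clock: 30.0
position: [528.4, 283.1, 274.0]
ee_rot: [-0.366, 0.93, -0.001, -0.002]
contact_force: [0.1, 0.0, -0.0]
gripper_width: 60.0
grasp_force: 0.0
clock: 30.6
position: [536.5, 341.2, 276.7]
ee_rot: [-0.365, 0.931, 0.0, 0.0]
contact_force: [0.0, 0.0, 0.6]
gripper_width: 60.2
grasp_force: 0.0
[536.49007944 341.1858524  276.69471394] [0.00057745 0.00025924 0.19069467]
```

```bash
python3 -m pendant '[[-0.001,0.001,0.03,0,0,0,0.06],[0,0,0.04,0,0,0,0.06],[0,0,0.04,0,0,0,0.06],[0,0,0.03,0,0,0,0.06],[0,0,0.025,0,0,0,0.06],[0,0,0.015,0,0,0,0.06],[0,0,0.01,0,0,0,0.06],[0,0,0,0,0,0,0.06],[0,0,0,0,0,0,0.052],[0,0,0,0,0,0,0.045],[0,0,0,0,0,0,0.04],[0,0,0,0,0,0,0.035]]'
python3 -m pendant '[[0,0,0,0,0,0,0.03],[0,0,0,0,0,0,0.03],[0,0,0,0,0,0,0.03],[0,0,0,0,0,0,0.03]]'
python3 -m pendant '[[0,0,-0.01,0,0,0,0.03],[0,0,-0.02,0,0,0,0.03],[0,0,-0.04,0,0,0,0.03],[0,0,-0.04,0,0,0,0.03],[0,0,-0.04,0,0,0,0.03],[0,0,-0.03,0,0,0,0.03],[0,0,-0.03,0,0,0,0.03],[0,0,0,0,0,0,0.03],[0,0,0,0,0,0,0.03]]'
python3 - <<'E'
from h import *
w=arm.get_image("wrist"); im=w["image"]; cv2.imwrite("pics/w8.png",cv2.resize(im[180:380,240:400],None,fx=3,fy=3)[:,:,::-1])
p=arm.read_state()["position"]; print(p,proj(w,p+[0,0,28]),delta([416.2,-312.7,290]))
E
```

```text
clock: 31.8
position: [537.0, 344.5, 87.7]
ee_rot: [-0.366, 0.93, 0.0, 0.001]
contact_force: [-0.6, -1.4, 3.5]
gripper_width: 36.5
grasp_force: 56.1
clock: 32.2
position: [537.0, 344.5, 87.7]
ee_rot: [-0.366, 0.93, 0.0, 0.001]
contact_force: [-0.9, -1.3, 6.3]
gripper_width: 36.3
grasp_force: 58.3
clock: 33.1
position: [535.9, 344.1, 296.0]
ee_rot: [-0.366, 0.931, 0.001, -0.0]
contact_force: [-1.0, -0.1, -3.0]
gripper_width: 36.2
grasp_force: 59.5
[535.57091392 343.82032212 294.69972506] (np.float64(321.42776255556674), np.float64(319.8364071262321)) [ 0.53465851 -0.39924586  0.00578388]
```

View pics/w8.png

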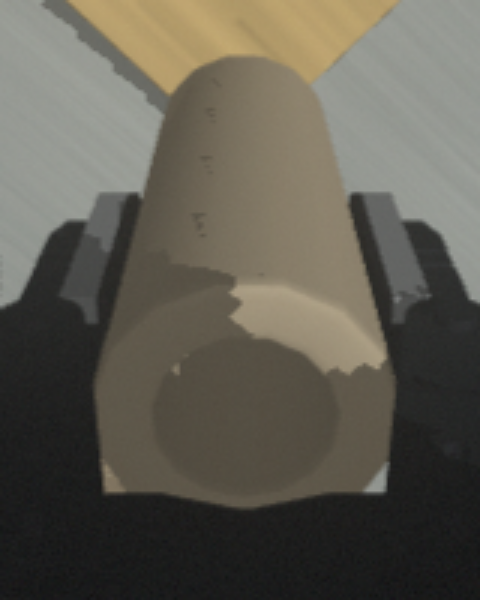

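The 100 is held upright and centred, ring at crop (246,412). Next is the bay by the handle.

```bash
python3 -m pendant '[[0.012,-0.009,0,0,0,0,0.03],[0.024,-0.018,0,0,0,0,0.03],[0.036,-0.027,0,0,0,0,0.03],[0.036,-0.027,0,0,0,0,0.03],[0.036,-0.027,0,0,0,0,0.03],[0.036,-0.027,0,0,0,0,0.03],[0.036,-0.027,0,0,0,0,0.03],[0.036,-0.027,0,0,0,0,0.03],[0.036,-0.027,0,0,0,0,0.03],[0.036,-0.027,0,0,0,0,0.03],[0.036,-0.027,0,0,0,0,0.03],[0.036,-0.027,0,0,0,0,0.03]]'
python3 -m pendant '[[0.036,-0.027,0,0,0,0,0.03],[0.036,-0.027,0,0,0,0,0.03],[0.030,-0.022,0,0,0,0,0.03],[0.020,-0.015,0,0,0,0,0.03],[0.011,-0.008,0,0,0,0,0.03],[0.004,-0.002,0,0,0,0,0.03],[0,0,0,0,0,0,0.03],[0,0,0,0,0,0,0.03],[0,0,0,0,0,0,0.03]]'
python3 - <<'E'
from h import *
print(arm.read_state()["position"],delta([416.2,-312.7,76.7]))
E
```

```text
clock: 34.35
position: [447.0, -145.0, 295.1]
ee_rot: [-0.366, 0.931, 0.001, -0.001]
contact_force: [1.0, 0.2, -2.6]
gripper_width: 36.0
grasp_force: 59.5
clock: 35.25
position: [417.9, -309.4, 296.4]
ee_rot: [-0.367, 0.93, 0.0, 0.0]
contact_force: [1.8, -0.1, -1.9]
gripper_width: 36.4
grasp_force: 59.5
[ 417.91237181 -309.39049312  296.40339295] [ 0.00356665 -0.00123706  0.21970256]
```

```bash
python3 -m pendant '[[0.002,-0.001,0.02,0,0,0,0.03],[0,0,0.04,0,0,0,0.03],[0,0,0.04,0,0,0,0.03],[0,0,0.04,0,0,0,0.03],[0,0,0.03,0,0,0,0.03],[0,0,0.015,0,0,0,0.03],[0,0,0.011,0,0,0,0.03],[0,0,0.008,0,0,0,0.03],[0,0,0.006,0,0,0,0.03],[0,0,0.003,0,0,0,0.03],[0,0,0,0,0,0,0.03],[0,0,0,0,0,0,0.03]]'
python3 -m pendant '[[0,0,0.002,0,0,0,0.03],[0,0,0.0015,0,0,0,0.03],[0,0,0.001,0,0,0,0.03],[0,0,0.001,0,0,0,0.03],[0,0,0,0,0,0,0.03],[0,0,0,0,0,0,0.03]]'
```

```text
clock: 36.45
position: [417.3, -312.6, 83.9]
ee_rot: [-0.366, 0.931, -0.0, 0.0]
contact_force: [-0.3, -0.1, -2.4]
gripper_width: 36.3
grasp_force: 59.5
clock: 37.05
position: [416.9, -312.5, 77.8]
ee_rot: [-0.366, 0.931, 0.0, -0.0]
contact_force: [0.2, -0.4, -2.8]
gripper_width: 36.1
grasp_force: 59.5
```

```bash
python3 -m pendant '[[0,0,0.001,0,0,0,0.03],[0,0,0.0007,0,0,0,0.03],[0,0,0,0,0,0,0.03],[0,0,0,0,0,0,0.03]]'
```

```text
clock: 37.45
position: [417.0, -312.6, 76.6]
ee_rot: [-0.366, 0.93, -0.0, 0.0]
contact_force: [-0.7, 0.2, 3.8]
gripper_width: 36.1
grasp_force: 60.0
```

```bash
python3 -m pendant '[[0,0,0,0,0,0,0.036],[0,0,0,0,0,0,0.04],[0,0,0,0,0,0,0.045],[0,0,0,0,0,0,0.05],[0,0,0,0,0,0,0.056],[0,0,0,0,0,0,0.06],[0,0,0,0,0,0,0.06],[0,0,-0.02,0,0,0,0.06],[0,0,-0.04,0,0,0,0.06],[0,0,-0.05,0,0,0,0.06],[0,0,-0.05,0,0,0,0.06],[0,0,-0.05,0,0,0,0.06]]'
python3 -m pendant '[[-0.02,0.02,-0.02,0,0,0,0.06],[-0.03,0.03,-0.02,0,0,0,0.06],[-0.04,0.04,0,0,0,0,0.06],[-0.04,0.04,0,0,0,0,0.06],[-0.04,0.04,0,0,0,0,0.06],[-0.03,0.04,0,0,0,0,0.06],[-0.02,0.03,0,0,0,0,0.06],[0,0.02,0,0,0,0,0.06],[0,0,0,0,0,0,0.06],[0,0,0,0,0,0,0.06],[0,0,0,0,0,0,0.06]]'
python3 - <<'E'
from h import *
t=arm.get_image("top"); s=arm.get_image("scene")
A=cv2.resize(t["image"][130:270,160:470],None,fx=2.4,fy=2.4,interpolation=2); B=cv2.resize(s["image"][100:320,240:520],None,fx=1.4,fy=1.4)
A=A[:, :]; H=np.zeros((A.shape[0]+0,0,3),np.uint8)
B=cv2.copyMakeBorder(B[:264],0,0,0,max(0,A.shape[1]-B.shape[1]),cv2.BORDER_CONSTANT)[:, :A.shape[1]]
cv2.imwrite("pics/end.png",np.vstack([A,B])[:,:,::-1]); print(np.vstack([A,B]).shape,arm.read_state()["position"])
m=np.array([483.1,-250.2]); a=np.radians(-137); x=np.array([np.cos(a),np.sin(a)])
for h,b in ((100,91.5),(80,30.5),(60,-30.5),(40,-91.5)): q=[*(m+b*x),4+h]; print(h,((np.array(proj(t,q))-[160,130])*2.4).round(),((np.array(proj(s,q))-[240,100])*1.4+[0,336]).round())
E
```

```text
clock: 38.65
position: [416.4, -312.2, 288.3]
ee_rot: [-0.366, 0.931, -0.0, 0.0]
contact_force: [1.5, -0.2, 0.4]
gripper_width: 60.1
grasp_force: 0.0
clock: 39.75
position: [400.2, 7.6, 326.1]
ee_rot: [-0.366, 0.931, -0.0, 0.0]
contact_force: [-0.4, -0.4, 0.0]
gripper_width: 59.6
grasp_force: 0.0
(600, 744, 3) [400.30810998   7.37872778 325.99168081]
100 [690. 253.] [ 65. 344.]
80 [644. 209.] [ 59. 368.]
60 [600. 168.] [ 54. 392.]
40 [558. 129.] [ 48. 418.]
```

View pics/end.png

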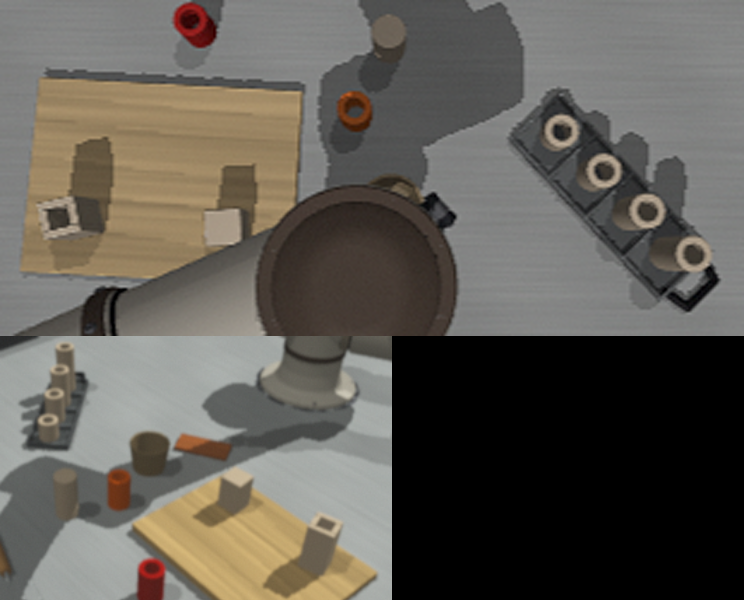

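In the final picture, all four rings (561,131), (602,171), (647,211) and (692,253) are within about 1.5 px of their bay predictions. Everything is upright, the look-alikes haven't visibly moved, and the arm is clear.

```bash
python3 -c "from bench import arm; print(arm.job_done())"
```

```text
the job is handed in; nothing more can be done
None
```

I handed the job in with all four round hollow props standing upright in their bays, tallest next to the handle, and the look-alikes left where they stood; it took about 40 s of the 109 s, and the judge's verdict was not shown.

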